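# Put three primed pots back on their own painting boards

### The arm

A 6-joint arm with a two-finger parallel gripper is mounted at the origin on the work surface. World frame = base frame: x ahead of the robot, y to its left, z up, the work surface at z = 0. Lengths are in m, angles in rad, forces in N, time in s.
With the tool pointing down it reaches from about 0.2 to 0.875 m from the base axis. Payload 3.4 kg.
Tool frame: the origin (TCP) lies midway between the tips of the shut fingers; the grasp point (between the pads) lies 19 mm behind it (env.tcp_to_grasp is the distance from the TCP to the grasp point, in m); z points along the fingers, y is the direction in which the jaws open and shut (so a half turn about z gives the same grasp; the last joint's range is limited). The gripper opens to 94 mm and grips with 3 to 60 N. Pads are 16 mm wide; open, the fingers measure 119 mm over their backs; the gripper's body (75 mm by 177 mm) begins 78 mm behind the grasp point.
Start: joints at [-0.121, 0.276, 1.505, -0, 1.361, -0.121], TCP at [0.575, -0, 0.205] pointing down, gripper open.
Joint ranges: [-2.89, 2.89], [-0.75, 2.08], [0.22, 2.7], [-1.18, 4.32], [0.11, 2.71], [-2.7, 2.7]. Speed limits (rad/s): [2.57, 2.57, 3.14, 3.14, 3.14, 3.14].

### API

Orientations are given as a unit quaternion [w, x, y, z].
In Python, from cell import env, telemetry, capture, calibration gives the robot as it stands. Calls block until the motion is done:
- env.reach(position, orientation): joint-space move of the TCP to a pose.
- env.move_straight(position, rate=0.15, orientation=None, force_limit=None): straight line of the TCP; orientation=None keeps the orientation; rate is the mean speed in m/s. With force_limit (N) it stops when the force on the tool has changed by that much, and returns True; else False.
- env.move_j(angles): joint-space move.
- env.open_jaws() and env.clamp(): open the fingers fully, or close them until they stop; the grip force is fixed at half the most.
- env.hold(seconds).
- env.ik(position, orientation): joint angles nearest the present ones, or None.
- telemetry.get_state(): the state.
- capture(name): name is "scene" or "side" or "wrist"; returns the picture (480x640x3 uint8, red, green, blue); there is no depth.
- calibration(name): a dict with "intrinsics" (3x3 intrinsics, pixels), "pose" (4x4, takes a point from camera to world coordinates). Camera axes: x right, y up, looking along -z (the intrinsics and any distortion apply to the point x, -y, -z); pixel columns grow to the right and rows downward; lengths in m; the calibration is good to about 2 mm. A picture is of the moment at which its call begins: read the wrist's pose just before it. calibration takes no time and is no camera call; for the wrist camera it gives the pose at the moment of the call.
A pose or a line that the arm cannot do raises env.IKError and nothing moves.
- env.finish_job(): hands the job in, once; it reports no verdict.
The state is a dict: "time_s": time; "q": joint angles; "dq": joint speeds; "effort": joint torques, N m; "tcp_pos": TCP position; "orientation": TCP orientation; "ft_force": force on the tool from outside, world axes, zero at the start; "moment": the same for the moment, N m; "opening": opening from 0.0 (shut) to 1.0 (fully open).
Only numpy, scipy, OpenCV 4.12 (cv2) and the standard library are available. Lean on these libraries where they do the work, as an engineer would, in place of code of your own. Each camera call takes 0.05 s, during which the arm holds its last target.

### The job

The three white pots got mixed up on the painting boards: move each one onto the board of its own shape, round pot on the round board, square pot on the square board, oblong trough on the oblong board; the empty slatted rack may serve as a free spot on the way. Each pot must end upright in the middle of its board, the square pot and the trough turned in line with the edges of theirs, with nothing left on the rack. Set the pots down gently without dropping or tipping them, and do not disturb the paint tin and the small cup that stand among them.

Things in the scene. Friction and masses are not known exactly. Their poses are not given: they have to be found in the camera images.
- round_pot_center (a point): small white-primed clay pot, round: belly 62 mm across between 20 and 48 mm above its foot, neck 50 mm, open rim 56 mm, foot 48 mm, 70 mm high, about 0.2 kg, open at the top. The point is at its centre, 35 mm above its underside; z up. At the start it stands upright on the square board.
- square_pot_center (a point): small white-primed clay pot, square: 56 x 56 mm outside, 74 mm high, straight walls 5 mm thick, open at the top, about 0.3 kg. The point is at its centre, 37 mm above its underside; x and y are square to its sides, z up. At the start it stands upright on the oblong board.
- long_pot_center (a point): small white-primed clay trough, oblong: 120 mm long (its x) by 50 mm wide (its y), 60 mm high, straight walls 5 mm thick, open at the top, about 0.3 kg. The point is at its centre, 30 mm above its underside; z up. At the start it stands upright on the round board.
- round_board_top (a point): round plywood painting board, 110 mm across, fixed to the table. The point is the centre of its top face, 20 mm above the table; z up.
- square_board_top (a point): square plywood painting board, 100 x 100 mm, fixed to the table. The point is the centre of its top face, 20 mm above the table; x and y are square to its edges, z up.
- long_board_top (a point): oblong plywood painting board, 160 mm (its x) by 85 mm (its y), fixed to the table. The point is the centre of its top face, 20 mm above the table; z up.
- rack_top (a point): low drying rack of six dark wooden slats, 130 mm (its x, along the slats) by 120 mm (its y), fixed to the table, empty at the start: the free spot. The point is the centre of its top face, 20 mm above the table; things stand on it as on a flat board.
- tin_center (a point): closed paint tin with a paper label, 72 mm across, 85 mm high, standing loose on the table among the boards; not part of the job. The point is at its centre, 42 mm above the table.
- cup_center (a point): small white paint cup, 42 mm across, 34 mm high, standing loose on the table among the boards; not part of the job. The point is at its centre, 17 mm above the table.
Things that resemble listed ones, but are neither listed nor needed, are in the scene too. Leave any purple look-alike of the part that bears square_pot_center alone.

How it is judged:
By the outcome, as a careful person would: the job done as asked, in the order asked, and still so for the second after the job is handed in, with the robot touching nothing.
It also fails if it takes over 128 s, if anything falls off the work surface, if the arm or the gripper's body presses on something with over 40 N, if the wrist force passes 120 N, or if a joint passes its speed limit or range.

## Working session

There is one attempt and no reset: what is moved stays moved. The work goes in short steps, each a Python script; the robot and the scene stay as the last script left them, time stands still between calls to the robot, and variables do not carry over. Pictures are saved under pics/ and viewed, and the job is handed in when it is done.

```bash
ls; mkdir -p pics
python3 - <<'E'
from cell import env, telemetry, capture, calibration
import cv2
for n in ["scene","side","wrist"]:
    c=calibration(n); print(n,c)
    cv2.imwrite(f"pics/{n}0.png",capture(n)[:,:,::-1])
print(telemetry.get_state()['time_s'], env.tcp_to_grasp)
E
```

```text
pics
scene {'intrinsics': array([[540.17477402,   0.        , 317.69509554],
       [  0.        , 540.17477402, 244.42937306],
       [  0.        ,   0.        ,   1.        ]]), 'pose': array([[-8.68767834e-02, -6.62122993e-01,  7.44342372e-01,
         1.22630194e+00],
       [ 9.96218484e-01, -5.69346591e-02,  6.56290874e-02,
         8.33630545e-02],
       [-1.07564861e-03,  7.47229273e-01,  6.64565465e-01,
         7.15259629e-01],
       [ 0.00000000e+00,  0.00000000e+00,  0.00000000e+00,
         1.00000000e+00]])}
side {'intrinsics': array([[459.73157854,   0.        , 316.88956229],
       [  0.        , 459.73157854, 235.32333767],
       [  0.        ,   0.        ,   1.        ]]), 'pose': array([[-0.99506822,  0.06339224, -0.07629323,  0.44625013],
       [-0.09892569, -0.69063353,  0.71640703,  0.58734211],
       [-0.00727601,  0.72042123,  0.6934986 ,  0.60300081],
       [ 0.        ,  0.        ,  0.        ,  1.        ]])}
wrist {'intrinsics': array([[371.32312887,   0.        , 318.12213488],
       [  0.        , 371.32312887, 238.83469477],
       [  0.        ,   0.        ,   1.        ]]), 'pose': array([[ 9.99999010e-01, -6.80393564e-04,  1.23191107e-03,
         5.74384940e-01],
       [ 3.07287638e-04,  9.59804926e-01,  2.80667792e-01,
         8.13536249e-02],
       [-1.37335887e-03, -2.80667136e-01,  9.59804185e-01,
         3.84376118e-01],
       [ 0.00000000e+00,  0.00000000e+00,  0.00000000e+00,
         1.00000000e+00]])}
0.15 0.0188
```

View pics/scene0.png

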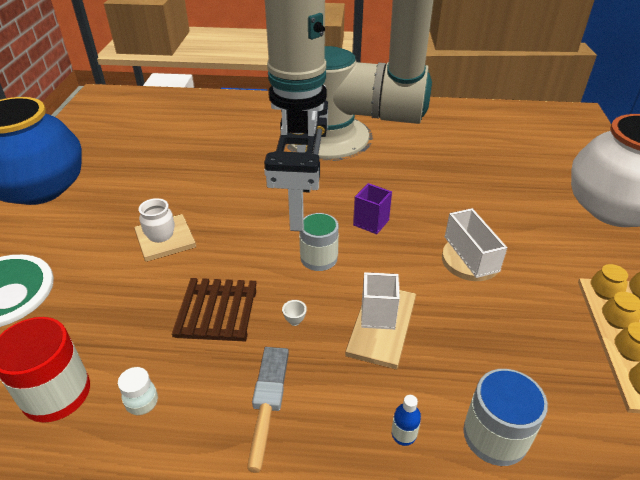

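View pics/side0.png

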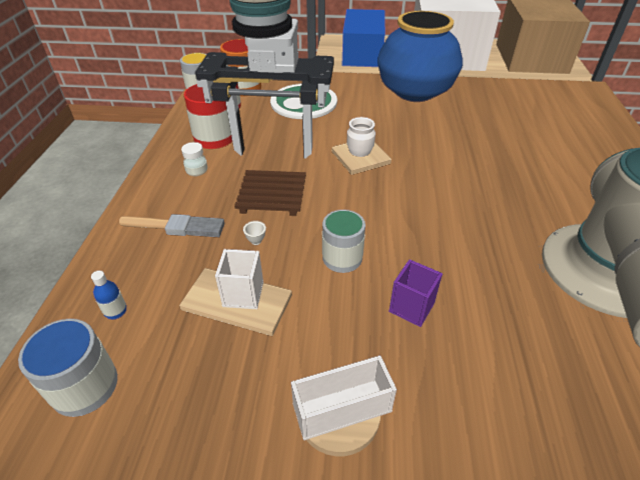

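View pics/wrist0.png

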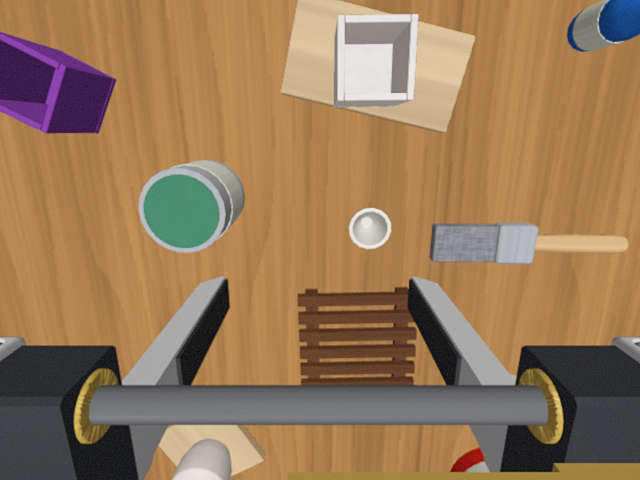

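The candidates, with scene pixels:
- **Round pot:** the white pot on the square board (157,220). It could be confused with the lidded jar (137,390), the big white vase (620,170) or the cup (294,312). I choose (157,220).
- **Square pot:** the white box on the oblong board (380,300), not the purple box (373,208).
- **Trough:** (474,240).
- **Boards and rack:** square (165,237), oblong (383,327), round (474,260), rack (216,309).
- **Leave alone:** green-lidded tin (319,241) and cup (294,312).

Next I'll get rough positions and a close crop.

```bash
cat > h.py <<'E'
import numpy as np, cv2, pickle
from cell import env, telemetry, capture, calibration
def ray(cal,uv):
    K,T=cal['intrinsics'],cal['pose']
    uv=np.atleast_2d(np.asarray(uv,float))
    d=np.c_[(uv-K[[0,1],[2,2]])/K[0,0],np.ones(len(uv))]*[1,-1,-1]
    return T[:3,3], d@T[:3,:3].T
def onplane(cal,uv,z):
    o,d=ray(cal,uv); return (o+d*((z-o[2])/d[:,2])[:,None])[:,:2]
def proj(cal,p):
    K,T=cal['intrinsics'],cal['pose']
    c=(np.atleast_2d(p)-T[:3,3])@T[:3,:3]*[1,-1,-1]
    return c[:,:2]/c[:,2:]*K[0,0]+K[[0,1],[2,2]]
def snap(name,fn):
    cal=calibration(name); im=capture(name)[:,:,::-1].copy()
    cv2.imwrite(f'pics/{fn}.png',im); pickle.dump(cal,open(f'pics/{fn}.pkl','wb')); return im,cal
def load(fn): return cv2.imread(f'pics/{fn}.png'),pickle.load(open(f'pics/{fn}.pkl','rb'))
def down(yaw):  # tool down; jaws (tool y) along world direction yaw+90deg ... tool x at angle yaw
    return np.array([0,np.cos(yaw/2),np.sin(yaw/2),0])
E
python3 - <<'E'
from h import *
c=calibration('scene')
for n,uv,z in [('square_b',(165,237),.02),('round_pot rim',(156,207),.09),('rack',(216,309),.02),('oblong_b',(383,327),.02),('sq rim',(380,282),.094),('trough rim',(475,228),.08),('roundb',(474,260),.02),('tin top',(319,227),.085),('cup',(294,308),.034),('purple',(373,195),.074),('jar',(137,375),.05),('whitevase',(612,200),.05),('bluevase',(35,180),.05),('redtin',(42,385),.1)]:
    print(n,onplane(c,uv,z)[0].round(3))
s=telemetry.get_state(); print(s['orientation'],s['tcp_pos'])
im=cv2.imread('pics/scene0.png')
a=cv2.resize(im[180:270,110:220],None,fx=3.6,fy=3.6);b=cv2.resize(im[200:372,340:520],None,fx=1.88,fy=1.88)
h=min(a.shape[0],b.shape[0]); cv2.imwrite('pics/crop0.png',np.hstack([a[:h],b[:h]]))
E
```

```text
square_b [ 0.451 -0.287]
round_pot rim [ 0.446 -0.292]
rack [ 0.628 -0.144]
oblong_b [0.643 0.14 ]
sq rim [0.612 0.13 ]
trough rim [0.445 0.304]
roundb [0.466 0.311]
tin top [0.473 0.019]
cup [ 0.626 -0.01 ]
purple [0.351 0.117]
jar [ 0.789 -0.22 ]
whitevase [0.294 0.604]
bluevase [ 0.326 -0.604]
redtin [ 0.848 -0.317]
[-5.06202876e-04  7.07101255e-01  7.07112007e-01 -4.09697662e-04] [5.74596071e-01 3.18534272e-05 2.04837412e-01]
```

View pics/crop0.png

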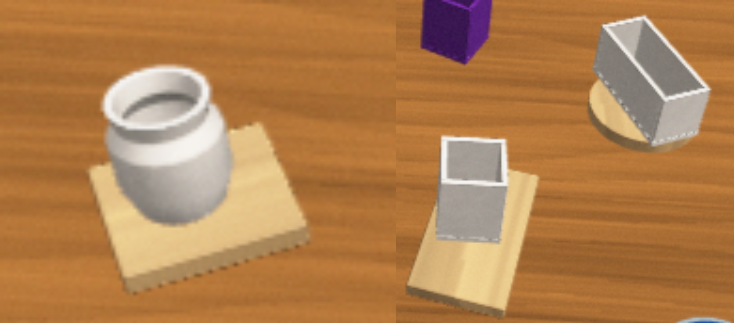

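The crop shows the round white pot on the square board, the white square box on the oblong board, and the white trough on the round disc, so the choice holds. Now wrist views near nadir over both work areas.

Run:
```python
from h import *
t0=telemetry.get_state()['time_s']
env.reach([0.48,0.22,0.26],down(np.pi/2)); snap('wrist','wA')
print(telemetry.get_state()['time_s']-t0)
env.reach([0.50,-0.335,0.26],down(np.pi/2)); snap('wrist','wB')
print(telemetry.get_state()['time_s']-t0)
a,_=load('wA');b,_=load('wB')
cv2.imwrite('pics/ab.png',cv2.resize(np.vstack([a[:300],b[:300]]),(640,600)))
```

```text
1.0167000000000002
3.0667
```

View pics/ab.png

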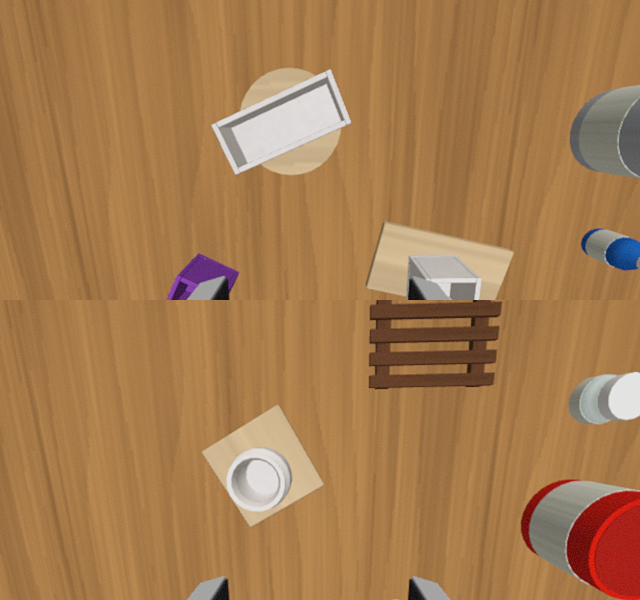

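Wrist view A shows the trough at (281,120) on the round board at (290,121). View B shows the round pot at (258,180) on the square board at (262,166), and part of the rack at (435,40). Next is a nadir view over the square pot, then segmentation.

Run:
```python
from h import *
env.reach([0.62,-0.2,0.26],down(np.pi/2)); snap('wrist','wD')
env.reach([0.61,0.045,0.26],down(np.pi/2)); snap('wrist','wC')
a,_=load('wC');b,_=load('wD')
cv2.imwrite('pics/cd.png',cv2.resize(np.vstack([a[:300],b[:300]]),(640,600)))
def hs(fn,uvs):
    im,_=load(fn); h=cv2.cvtColor(im,cv2.COLOR_BGR2HSV); print(fn,[h[v,u].tolist() for u,v in uvs])
hs('wA',[(281,80),(318,160),(218,127),(290,115),(100,100),(450,250)])
hs('wB',[(262,120),(265,180),(232,180),(450,30),(100,100),(380,35)])
```

```text
wA [[19, 83, 197], [17, 81, 194], [15, 16, 164], [12, 6, 222], [15, 141, 170], [18, 78, 205]]
wB [[18, 76, 207], [0, 6, 223], [16, 18, 157], [11, 157, 94], [16, 141, 175], [12, 151, 103]]
```

View pics/cd.png

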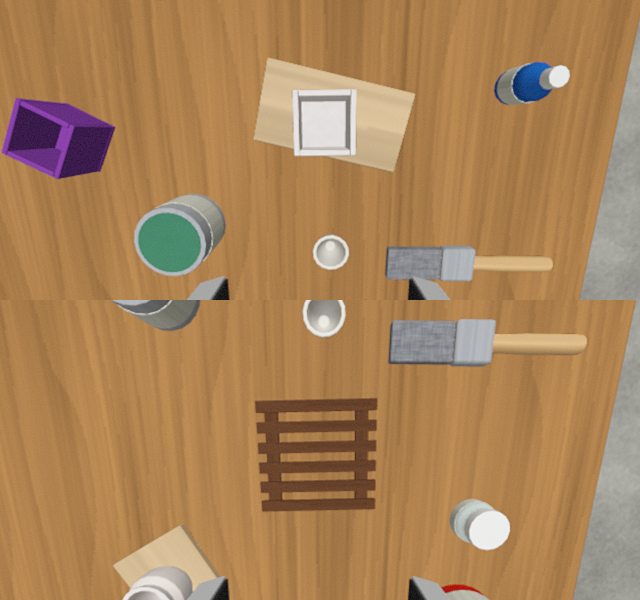

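View C shows the square pot at (324,122), oblong board at (334,115), cup at (331,252) and tin at (170,240). View D shows the rack at (318,155). Now the measurements.

```bash
cat >> h.py <<'E'
def hsv(im): return cv2.cvtColor(im,cv2.COLOR_BGR2HSV)
WHITE=((0,0,90),(179,45,255)); BOARD=((10,46,150),(28,110,255)); RACK=((0,90,20),(16,255,130))
def comp(im,rng,uv,close=0):
    m=cv2.inRange(hsv(im),*rng); m[290:]=0
    if close: m=cv2.morphologyEx(m,cv2.MORPH_CLOSE,np.ones((close,close)))
    n,l,st,ce=cv2.connectedComponentsWithStats(m)
    d=np.array([np.min(np.hypot(*(np.argwhere(l==i)[:,::-1]-uv).T)) if st[i,4]>60 else 1e9 for i in range(1,n)])
    return (l==1+d.argmin()).astype(np.uint8)
def pts(mask):
    c=max(cv2.findContours(mask,cv2.RETR_EXTERNAL,cv2.CHAIN_APPROX_NONE)[0],key=cv2.contourArea); return c[:,0,:].astype(float)
def rect(xy):
    (c,(w,h),_)=r=cv2.minAreaRect((np.asarray(xy)*1000).astype(np.float32)); b=cv2.boxPoints(r)
    e1,e2=b[1]-b[0],b[2]-b[1]
    L,S=(e1,e2) if np.hypot(*e1)>np.hypot(*e2) else (e2,e1)
    return np.array(c)/1000,np.hypot(*L),np.hypot(*S),np.degrees(np.arctan2(L[1],L[0]))%180
E
python3 - <<'E'
from h import *
def show(n,r): print(n,r[0].round(4),*np.round(r[1:],1))
im,c=load('wA'); m=comp(im,WHITE,(281,120)); show('trough',rect(onplane(c,pts(m),.08)))
# round board: hull of board-coloured pixels
m=cv2.inRange(hsv(im),*BOARD); m[200:]=0; m[:,:200]=0; m[:,400:]=0
m=cv2.morphologyEx(m,cv2.MORPH_OPEN,np.ones((3,3)))
p=np.argwhere(m)[:,::-1].astype(np.float32)
(cc,r)=cv2.minEnclosingCircle((onplane(c,p,.02)*1000).astype(np.float32)); print('roundb',np.array(cc).round(1),r)
im,c=load('wB'); m=comp(im,WHITE,(258,180)); x=onplane(c,pts(m),.09); (cc,r)=cv2.minEnclosingCircle((x*1000).astype(np.float32)); print('rpot@.09',np.array(cc).round(1),r)
mb=comp(im,BOARD,(262,120)); show('sqb',rect(onplane(c,pts(mb),.02)))
im,c=load('wC'); m=comp(im,WHITE,(324,122)); show('sqpot',rect(onplane(c,pts(m),.094)))
mb=comp(im,BOARD,(280,100)); show('oblong',rect(onplane(c,pts(mb),.02)))
m=comp(im,WHITE,(331,252)); x=onplane(c,pts(m),.034);(cc,r)=cv2.minEnclosingCircle((x*1000).astype(np.float32)); print('cup',np.array(cc).round(1),r)
m=comp(im,((60,60,40),(90,255,255)),(170,240)); x=onplane(c,pts(m),.085);(cc,r)=cv2.minEnclosingCircle((x*1000).astype(np.float32)); print('tin',np.array(cc).round(1),r)
im,c=load('wD'); m=comp(im,RACK,(318,155),9); show('rack',rect(onplane(c,pts(m),.02)))
E
```

```text
trough [0.4455 0.3063] 120.0 50.2 23.4
roundb [449.6 307.6] 55.355674743652344
rpot@.09 [ 444.  -296.9] 31.678585052490234
sqb [ 0.4387 -0.2934] 100.6 99.9 29.9
sqpot [0.6154 0.1307] 56.3 56.0 0.1
oblong [0.6252 0.1356] 159.7 90.1 167.2
cup [624.   -9.9] 21.30463409423828
tin [461.1  16.6] 30.82836151123047
rack [ 0.6174 -0.1475] 129.0 119.4 1.3
```

Sizes match the descriptions. Only the oblong board's width (90 mm against 85) is off, and I'll measure it again once it's empty. First move: round pot to the rack.

```bash
cat >> h.py <<'E'
HI=0.24
def st(msg=''):
    s=telemetry.get_state(); print(msg,'t',round(s['time_s'],1),'tcp',np.round(s['tcp_pos'],4),'open',round(s['opening'],3),'F',np.round(s['ft_force'],1)); return s
def pick(xy,z,yaw):
    env.reach([*xy,HI],down(yaw)); env.open_jaws()
    env.move_straight([*xy,z+.06],rate=.2)
    hit=env.move_straight([*xy,z],rate=.08,force_limit=6); s=st(f'hit {hit}')
    if hit: raise SystemExit('contact on descent')
    env.clamp(); st('clamped'); 
    env.move_straight([*xy,z+.01],rate=.04); env.move_straight([*xy,HI],rate=.2); st('lifted')
def place(xy,z,yaw):
    env.reach([*xy,HI],down(yaw))
    env.move_straight([*xy,z+.03],rate=.2)
    env.move_straight([*xy,z+.006],rate=.05); env.hold(.2)
    hit=env.move_straight([*xy,z-.003],rate=.012,force_limit=2.5); st(f'touch {hit}')
    p=telemetry.get_state()['tcp_pos']
    env.open_jaws(); env.hold(.2); st('opened')
    env.move_straight([p[0],p[1],p[2]+.08],rate=.08); env.move_straight([p[0],p[1],HI],rate=.25)
E
python3 - <<'E'
from h import *
for xy,yaw in [((.444,-.296),90),((.617,-.1475),90),((.6154,.1307),90),((.4387,-.2934),119.9),((.4455,.3063),23.4),((.6252,.1356),-12.8)]:
    for z in (.035,HI):
        q=env.ik([*xy,z],down(np.radians(yaw))); print(xy,yaw,None if q is None else np.round(q,2))
pick((.4435,-.2965),.035,np.pi/2)
snap('scene','s1')
E
```

```text
(0.444, -0.296) 90 [-0.72  0.37  1.84 -0.    0.93 -0.72]
(0.444, -0.296) 90 [-0.72  0.2   1.53 -0.    1.42 -0.72]
(0.617, -0.1475) 90 [-0.34  0.49  1.61 -0.    1.04 -0.34]
(0.617, -0.1475) 90 [-0.34  0.35  1.31 -0.    1.48 -0.34]
(0.6154, 0.1307) 90 [ 0.1   0.49  1.62 -0.    1.03  0.1 ]
(0.6154, 0.1307) 90 [ 0.1   0.34  1.32 -0.    1.48  0.1 ]
(0.4387, -0.2934) 119.9 [-0.72  0.36  1.85 -0.    0.93 -1.24]
(0.4387, -0.2934) 119.9 [-0.72  0.19  1.54 -0.    1.41 -1.24]
(0.4455, 0.3063) 23.4 [ 0.47  0.38  1.82 -0.    0.94  1.64]
(0.4455, 0.3063) 23.4 [ 0.47  0.21  1.52 -0.    1.42  1.64]
(0.6252, 0.1356) -12.8 [ 0.1   0.5   1.6  -0.    1.04  1.9 ]
(0.6252, 0.1356) -12.8 [ 0.1   0.36  1.3  -0.    1.49  1.9 ]
hit False t 8.4 tcp [ 0.4439 -0.2968  0.0354] open 0.999 F [ 0.1 -0.9  0.6]
clamped t 9.1 tcp [ 0.4429 -0.2964  0.0351] open 0.656 F [-2.1  0.2  3.1]
lifted t 10.6 tcp [ 0.4428 -0.2959  0.2387] open 0.654 F [-0.5 -0.4 -1.6]
```

View pics/s1.png

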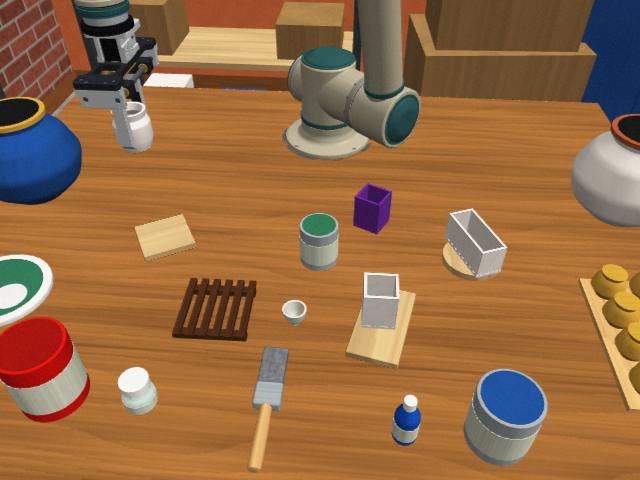

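The pot is held at (135,130) and upright, and the opening of about 61.5 mm matches the belly. Place it on the rack, check, and view the empty square board.

Run:
```python
from h import *
place((.617,-.1475),.035,np.pi/2)
env.reach([0.61,-0.228,0.26],down(np.pi/2)); im,c=snap('wrist','wE')
m=comp(im,WHITE,(318,125)); x=onplane(c,pts(m),.09); (cc,r)=cv2.minEnclosingCircle((x*1000).astype(np.float32)); print('rpot',np.array(cc).round(1),r)
env.reach([0.44,-0.374,0.26],down(np.pi/2)); im2,c=snap('wrist','wF')
mb=comp(im2,BOARD,(318,130)); print(rect(onplane(c,pts(mb),.02)))
cv2.imwrite('pics/ef.png',cv2.resize(np.vstack([im[:300],im2[:300]]),(640,600)))
st()
```

```text
touch True t 13.9 tcp [ 0.617  -0.1475  0.0351] open 0.657 F [0.4 0.3 4.4]
opened t 14.8 tcp [ 0.6159 -0.1471  0.0339] open 0.998 F [-0.7 -0.2 -0.2]
rpot [ 616.4 -150.7] 29.13784408569336
(array([ 0.4386951 , -0.29346643]), np.float32(99.948906), np.float32(99.900696), np.float32(120.027985))
 t 18.1 tcp [ 0.4414 -0.3729  0.2599] open 0.999 F [-0.9  0.2 -0.3]
```

View pics/ef.png

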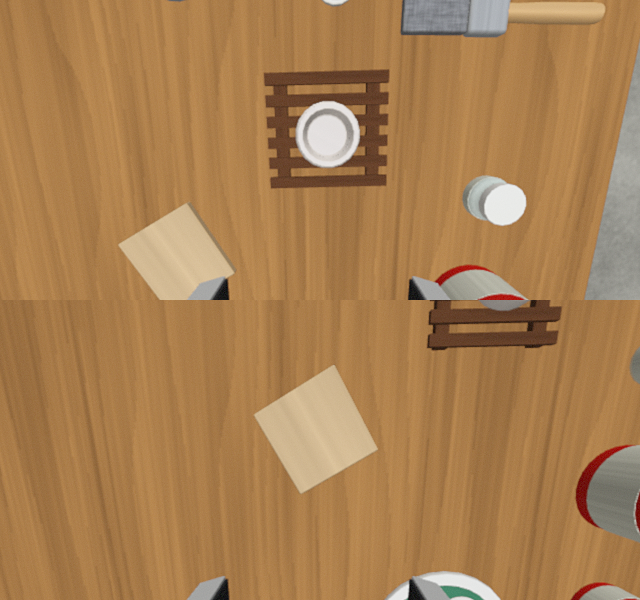

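The round pot stands in the middle of the rack (327,134 in the upper half). The empty square board measures 100.0 × 99.9 mm at 30.0°. Next: square pot to the square board.

Run:
```python
from h import *
pick((.6154,.1307),.041,np.radians(90.1))
place((.4387,-.2935),.041,np.radians(120))
env.reach([0.44,-0.374,0.26],down(np.pi/2)); im,c=snap('wrist','wG')
mb=comp(im,BOARD,(318,80)); print('board',rect(onplane(c,pts(mb),.02)))
m=comp(im,WHITE,(318,130)); print('pot',rect(onplane(c,pts(m),.094)))
env.reach([0.62,0.055,0.26],down(np.pi/2)); im2,c=snap('wrist','wH')
mb=comp(im2,BOARD,(318,130)); print('oblong',rect(onplane(c,pts(mb),.02)))
cv2.imwrite('pics/gh.png',cv2.resize(np.vstack([im[:300],im2[:300]]),(640,600)))
st()
```

```text
hit False t 21.9 tcp [0.6159 0.1308 0.0414] open 0.999 F [ 0.4 -0.6 -0.3]
clamped t 22.6 tcp [0.6156 0.1307 0.0411] open 0.594 F [ 0.4 -0.   0.4]
lifted t 24.1 tcp [0.6145 0.1306 0.2385] open 0.594 F [ 0.2 -0.1 -2.4]
touch True t 28.1 tcp [ 0.4387 -0.2935  0.0411] open 0.591 F [-1.   0.6  4.5]
opened t 29.1 tcp [ 0.4379 -0.2927  0.0402] open 1.0 F [-0.4  1.3 -0.9]
board (array([ 0.43868219, -0.29345996]), np.float32(99.97713), np.float32(99.90286), np.float32(119.988144))
pot (array([ 0.43809805, -0.29368509]), np.float32(56.263912), np.float32(56.1775), np.float32(120.36599))
oblong (array([0.62579449, 0.13822891]), np.float32(159.84694), np.float32(84.882645), np.float32(167.1224))
 t 33.2 tcp [0.62   0.0537 0.26  ] open 1.001 F [-0.6  0.1  0. ]
```

View pics/gh.png

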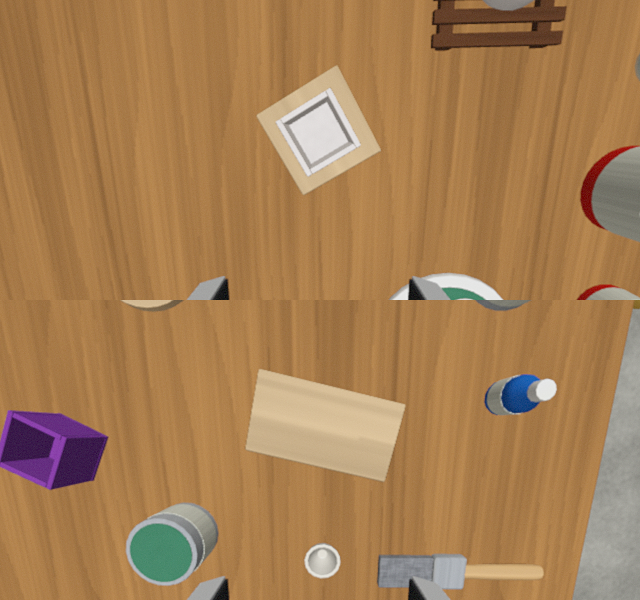

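The square pot sits within 1 mm and 0.4° of its board. The empty oblong board measures 159.8 × 84.9 mm, centred at (0.6258, 0.1382), at 167.1°. Now the trough.

Run:
```python
from h import *
pick((.4455,.3063),.034,np.radians(23.4))
place((.6258,.1382),.034,np.radians(-12.9))
env.reach([0.62,0.055,0.26],down(np.pi/2)); im,c=snap('wrist','wI')
m=comp(im,WHITE,(318,130)); print('trough',rect(onplane(c,pts(m),.08)))
env.reach([0.45,0.225,0.26],down(np.pi/2)); im2,c=snap('wrist','wJ')
mb=comp(im2,BOARD,(318,130)); x=(onplane(c,pts(mb),.02)*1000).astype(np.float32); print('roundb',cv2.minEnclosingCircle(x),cv2.fitEllipse(x))
cv2.imwrite('pics/ij.png',cv2.resize(np.vstack([im[:300],im2[:300]]),(640,600)))
st()
```

```text
hit False t 36.6 tcp [0.4459 0.3065 0.0344] open 1.001 F [-0.   0.4  0.9]
clamped t 37.4 tcp [0.4455 0.3064 0.034 ] open 0.528 F [-0.5  1.4  0.5]
lifted t 38.9 tcp [0.4447 0.3059 0.2387] open 0.534 F [-0.1 -0.3 -3.7]
touch True t 42.3 tcp [0.6259 0.1382 0.0341] open 0.53 F [ 0.2 -0.5  4.5]
opened t 43.3 tcp [0.6244 0.1381 0.0326] open 1.001 F [0.2 0.9 0.3]
trough (array([0.62606897, 0.13741452]), np.float32(120.19559), np.float32(50.394234), np.float32(167.11095))
roundb ((449.61126708984375, 307.7288818359375), 55.36469268798828) ((449.66534423828125, 307.7049255371094), (109.29639434814453, 109.48574829101562), 39.38050842285156)
 t 47.9 tcp [0.4514 0.2244 0.26  ] open 1.0 F [-0.3 -0.3  0. ]
```

View pics/ij.png

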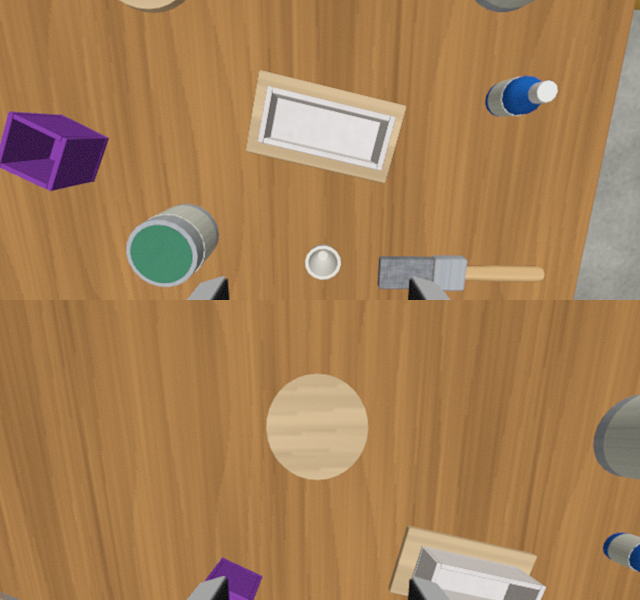

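The trough is aligned to within 0.1° and centred to within 1 mm. Last move: round pot from the rack, at (0.6164, -0.1507), to the round board at (0.4497, 0.3077).

Run:
```python
from h import *
pick((.6164,-.1505),.035,np.pi/2)
place((.4497,.3077),.035,np.pi/2)
env.reach([0.45,0.225,0.26],down(np.pi/2)); im,c=snap('wrist','wK')
m=comp(im,WHITE,(318,130)); x=(onplane(c,pts(m),.09)*1000).astype(np.float32); print('rpot',cv2.minEnclosingCircle(x))
env.reach([0.40,-0.1,0.40],down(np.pi/2)); s=snap('scene','s9'); snap('side','d9')
cv2.imwrite('pics/k.png',im[:300]); st()
```

```text
hit False t 51.4 tcp [ 0.6168 -0.1507  0.0354] open 1.002 F [0.2 0.3 1.2]
clamped t 52.0 tcp [ 0.6167 -0.1506  0.0352] open 0.657 F [0.2 0.1 1.1]
lifted t 53.5 tcp [ 0.6156 -0.1502  0.2385] open 0.651 F [-0.1 -0.1 -2.7]
touch True t 57.7 tcp [0.4497 0.3077 0.0352] open 0.653 F [0.4 0.8 4.3]
opened t 58.6 tcp [0.4487 0.3071 0.0342] open 1.001 F [-0.4  0.1 -0.2]
rpot ((449.2326965332031, 307.2981872558594), 28.965261459350586)
 t 62.3 tcp [ 0.4003 -0.0991  0.3993] open 1.0 F [0.2 0.1 0.1]
```

View pics/k.png

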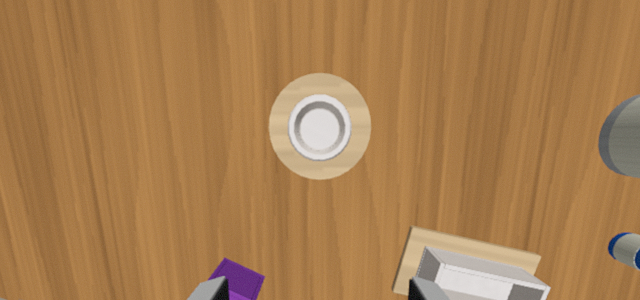

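View pics/s9.png

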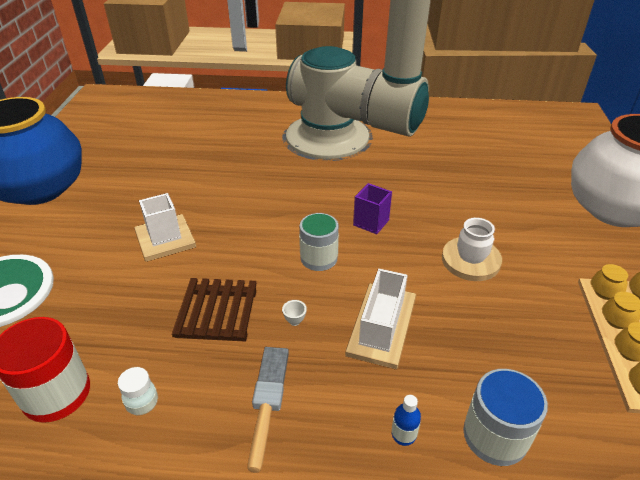

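View pics/d9.png

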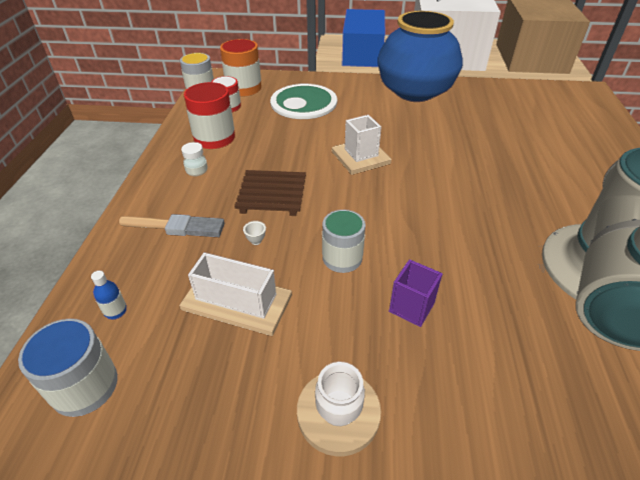

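All three pots stand upright on their own boards: square at (160,220), trough at (385,310), round at (477,243). The rack is empty, and the tin (319,241) and cup (294,312) are where they were. Handing in.

Run:
```python
from h import *
env.finish_job(); st()
```

```text
the job is handed in; nothing more can be done
the job is handed in; nothing more can be done
```

All three pots are on the boards of their own shape, and I handed the job in at about 62 s. I parked the round pot on the rack, moved the square pot to the square board and the trough to the oblong board, then moved the round pot to the round board.

Each pot was set down slowly and stopped at light contact. The highest tool force I read at these steps was about 4.5 N. My last checks came from the wrist camera, which is only calibrated to about 2 mm:

| Pot | Distance from board centre | Turn relative to board |
|---|---|---|
| Square pot | about 0.6 mm | 0.4° |
| Trough | about 0.9 mm | under 0.1° |
| Round pot | about 0.6 mm | not needed |

In the final scene and side views all three pots are upright and the rack is empty. The tin, the cup and the purple box look unmoved.

One early measurement disagreed: the oblong board came out 90 mm wide while the square pot covered part of it. Measured again empty, it was 84.9 mm, and I placed the trough by that. No check failed.

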